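# Uncover the soaking pan and hold the ultrasonic cleaner's lid open

### The job

I want to tip the soaked bolts into the ultrasonic cleaner and need both hands for the pan. Take the loose lid off the pan and lay it gently, flat and knob up, inside the drip tray, leaving the pan and everything else on the bench where it stands; then raise the cleaner's hinged lid to about 60 degrees from shut, without letting it slam, and keep it there: it falls shut by itself, so finish while still holding it up in the gripper.

Things in the scene. Friction and masses are not known exactly. Their poses are not given: they have to be found in the camera images.
- cleaner: bench-top ultrasonic cleaner, a stainless steel box fixed to the bench, 265 mm wide (its y), 165 mm deep (its x), 185 mm high to the tank rim, 195 mm with the lid shut. Origin at the centre of its underside on the bench; x points from its control panel (two knobs, facing the robot) to its back, z up. Lid hinged along the back top edge.
- cleaner_lid: the cleaner's hinged lid with its handle. Origin in the middle of the hinge line, at the cleaner's own (82.5, 0, 185) mm, where it stays as the lid turns; y along the hinge line (the cleaner's y), x from the handle to the hinge, level when shut.
- lid_angle (a joint): opening angle of the cleaner's hinged lid, rad: 0 shut and level, growing as the front edge rises and swings back; stop at 1.35. Steel plate 172 x 271 x 10 mm, about 0.5 kg, free hinge without a stay: let go, it falls shut from any angle. 2 to 4 N at the handle carry it.
- lid_handle (a point): handle of the cleaner's lid: round black bar, 12 mm thick, 120 mm long, parallel to the hinge, on end posts near the lid's front edge (30 mm behind it). This point is mid-bar. Lid shut: bar axis 233 mm above the bench, 38 mm above the lid's top, 140 mm in front of and 48 mm above the hinge line. Clear gap under the bar 32 mm. It moves with the lid in a circle about the hinge line.
- pan: round aluminium soaking pan with two loop handles at the sides, loose, 140 mm across (200 mm over the handles, which lie along its y), 95 mm high to the rim, bolts inside, 0.9 kg. Origin at the centre of its underside.
- pan_lid: loose round lid of the pan, 148 mm across, 0.22 kg; origin at the centre of its underside, z up. A plug 127 mm across and 6 mm deep sits in the pan's mouth, the flange rests on the rim; domed top, 16 mm above the origin. In the middle a round black knob on a stem, 28 mm across at 34 to 50 mm above the origin, top at 53 mm. On the pan the origin is 89 mm above the bench.
- tray: flat square drip tray of bare sheet steel fixed to the bench, 210 x 210 mm, rim 12 mm high and 3 mm thick, inner floor 3 mm above the bench. Origin at the centre of its underside.
- spanner: open-ended steel spanner, 180 mm long, lying flat in front of the cleaner. Bystander; origin at its underside, near its middle.
- brush: small bench brush, 180 mm long, lying in front of the drip tray. Bystander; origin at its underside, near its middle.
- tape_measure: yellow and black tape measure, 68 x 34 x 62 mm high, standing in front of the pan. Bystander; origin at its underside, near its middle.
- tape_roll: roll of yellow adhesive tape, 92 mm across, 40 mm high, lying flat at the middle of the back. Bystander; origin at its underside, near its middle.
- spray_can: spray can, 66 mm across, 190 mm high, standing at the left end. Bystander; origin at its underside, near its middle.
- tube_offcut: offcut of 40 x 40 mm steel tube, 130 mm long, lying at the back, right of the middle. Bystander; origin at its underside, near its middle.
- magnet: flat square welding magnet, 75 x 75 x 12 mm, lying at the back, left of the middle. Bystander; origin at its underside, near its middle.
There are look-alikes about, which are no part of the job. What is shaped like the pan_lid but purple or turquoise is not meant.

How it is judged:
By the outcome, as a careful person would: the job done as asked, in the order asked, and still so for the second after the job is handed in, while the arm keeps its last pose, push and grip.
It also fails if it takes over 72 s, if anything falls off the work surface, if the arm or the gripper's body presses on something with over 40 N, if the wrist force passes 120 N, or if a joint passes its speed limit or range.

### The arm

A 6-joint arm with a two-finger parallel gripper is mounted at the origin on the work surface. World frame = base frame: x ahead of the robot, y to its left, z up, the work surface at z = 0. Lengths are in mm, angles in rad, forces in N, time in s.
With the tool pointing down it reaches from about 375 to 900 mm from the base axis. Payload 3.1 kg.
Tool frame: the origin (TCP) lies on the centre line of the jaws, within the pads' length; the fingertips stand 11 mm ahead of it and the grasp point (between the pads) lies 8 mm behind it (arm.finger_overhang is the distance from the TCP to the fingertips, in mm); z points along the fingers, y is the line along which they close (so a half turn about z gives the same grasp; the last joint's range is limited). The gripper opens to 85 mm and grips with 20 to 120 N. Pads are 22 mm wide; open, the fingers measure 114 mm over their backs; the gripper's body (76 mm by 85 mm) begins 54 mm behind the grasp point. The pads swing forward as they close: fully open they stand 13 mm farther back than shut.
Start: joints at [-1.492, 0.527, 1.433, -0, 1.181, -0.178], TCP at [158.766, -604.475, 203.51] pointing down, gripper open.
Joint ranges: [-3.08, 3.08], [-0.75, 2.2], [0.22, 2.44], [-1.43, 4.57], [0, 2.65], [-2.85, 2.85]. Speed limits (rad/s): [2.79, 2.79, 3.14, 3.14, 3.14, 3.14].

### API

Orientations are given as a unit quaternion [w, x, y, z].
In Python, from plant import arm gives the robot as it stands.
- The arm moves only by the tool step_arm, never from a script. Its argument "rows" is one flat list of numbers, 5 for each row, row after row: the closure, from 0 (fully open) to 1 (shut), then the shift along the tool's x, y, z in mm, then the turn about the tool's z in degrees. In form: [claw, dx, dy, dz, yaw, claw, dx, dy, dz, yaw, ...]. A call has 1 to 20 rows; each row shifts and turns the commanded pose from where the row before left it, along the tool's axes as they then stand; what a row does not reach is not made up. A row lasts 1/8 s, in which the tool goes at most 62.5 mm and 10.7 degrees, less where a joint would pass 70% of its speed; a pose out of reach is approached as far as the arm can. A call is refused whole if a number of a shift passes 62.5 or a number of a turn 10.7, either way. A call with a gripper value outside its range is refused whole. The fingers move at their own pace and stop on an object; "grip_force" is the grip in N (left out, the last holds). Time passes only in rows, so rows that do not move let the fingers close. It gives the time, the measured TCP pose, the force, the opening and the grip force at its end, in the units of the state.
- arm.observe(): the state, without advancing time (a new reading comes with each control period).
- arm.snapshot(name): name is "scene" or "top" or "wrist"; returns a dict with "img" (400x640x3 uint8, red, green, blue), "z_map" (400x640 float32, mm along the optical axis (not along the pixel's ray), 0 where there is no reading), "vertical_fov" (degrees; the focal length in pixels is half the picture's height over the tangent of half this angle, whatever the lens; pixels are square), "cx", "cy" (the principal point, pixels), "R" (3x3) and "t" (3): a world point X has camera coordinates R X + t. Camera axes: x right, y down, z forward; pixel columns grow to the right and rows downward; lengths in mm; the calibration is good to about 2 mm. A picture is of the moment at which its call begins.
- arm.close_job(): hands the job in; it is judged then, once.
Trained networks look in the newest picture that a camera, given by its name, has taken for a name from the list of things; names that differ only in an ending like _2 or _b are one class to them, and where a whole thing is asked for, a point or a joint stands for the part that bears it (a point fixed in the world has none). Each returns a list of dicts, best first, with "confidence" (0 to 1); they miss things now and then, are a little off and sometimes report something else, mostly with a low value. They report only what shows in the picture. A call takes as long as a camera call. They do not tell look-alikes from the thing itself.
- arm.find_in(target, camera): "pixel" ([column, row] in pixels, amid what is visible of it).
The state is a dict: "t": time; "joints": joint angles; "qvel": joint speeds; "joint_efforts": joint torques, N m; "eef_pos": TCP position; "eef_rot": TCP orientation; "wrist_force": force on the tool from outside, world axes, zero at the start; "moment": the same for the moment, N m; "finger_gap": finger opening in mm; "grip_force": force on a finger pad.
Only numpy, scipy, OpenCV 4.12 (cv2) and the standard library are available. Lean on these libraries where they do the work, as an engineer would, in place of code of your own. Each camera call takes 0.05 s, during which the arm holds its last target. There are 200 camera calls.

## Working session

There is one attempt and no reset: what is moved stays moved. The work goes in short steps, Python scripts to look and compute and a tool call to move; the robot and the scene stay as the last step left them, time stands still between calls to the robot, and variables do not carry over. Pictures are saved under pics/ and viewed, at most 10 in all, crops included, and the job is handed in when it is done.

Besides the shell and the picture viewer there is one more tool, called after "Request:" in YAML: its name, and indented under it one key for each argument. step_arm: Moves the arm, as the interface text tells. Its arguments: {"type":"object","properties":{"rows":{"type":"array","items":{"type":"number"}},"grip_force":{"type":"number"}},"required":["rows"]}

```bash
mkdir -p pics; cat > h.py <<'E'
import numpy as np, cv2
from plant import arm
def snap(n):
    s=arm.snapshot(n); s['R']=np.array(s['R']); s['t']=np.array(s['t']); s['f']=200/np.tan(np.radians(s['vertical_fov'])/2); return s
def save(s,n): cv2.imwrite(f'pics/{n}.png',cv2.cvtColor(s['img'],cv2.COLOR_RGB2BGR))
def cloud(s):
    v,u=np.mgrid[0:400,0:640]; z=s['z_map']
    P=np.stack([(u-s['cx'])*z/s['f'],(v-s['cy'])*z/s['f'],z],-1)
    W=(P-s['t'])@s['R']; W[z==0]=np.nan; return W
E
python3 - <<'E'
from h import *
o=arm.observe(); print(o)
for c in ('scene','top'):
    s=snap(c); save(s,c+'0'); W=cloud(s); np.savez(c+'0.npz',W=W,img=s['img'])
    for n in ('pan_lid','pan','tray','cleaner','lid_handle','spanner','brush','tape_measure','spray_can'):
        print(c,n,[(d['pixel'],round(d['confidence'],2),W[int(d['pixel'][1]),int(d['pixel'][0])].round()) for d in arm.find_in(n,c)[:4]])
E
```

```text
{'t': 0.0, 'joints': array([-1.49248070e+00,  5.28467937e-01,  1.43394671e+00,  7.65206482e-06,
        1.18141025e+00, -1.78534328e-01]), 'qvel': array([-0.00134774,  0.00102298,  0.00028033,  0.00019652,  0.00188334,
        0.00125642]), 'joint_efforts': array([-1.60949689e-04, -4.42352414e+01, -1.78027582e+01, -2.64479659e-04,
        8.30699166e-03,  1.05970241e-06]), 'eef_pos': array([ 158.71802603, -603.67974825,  202.51849393]), 'eef_rot': array([-1.11454622e-03,  9.91764410e-01,  1.28070724e-01,  5.94384288e-05]), 'wrist_force': array([-0.47750317, -0.94636128,  0.00784744]), 'moment': array([-0.02424655,  0.07126802,  0.0534243 ]), 'grip_force': 0.0, 'finger_gap': 85.58284160635526}
scene pan_lid [([280.5, 185.2], 0.72, array([ 399., -250.,   14.])), ([243.0, 192.7], 0.59, array([ 605., -302.,  102.])), ([221.5, 181.6], 0.54, array([ 467., -508.,   14.]))]
scene pan [([248.2, 208.3], 0.78, array([ 634., -270.,   53.]))]
scene tray []
scene cleaner [([327.4, 202.5], 0.64, array([633.,  58., 175.])), ([340.7, 265.5], 0.62, array([749., 152.,  12.])), ([244.6, 190.2], 0.48, ar
[... 517 characters left out ...]
y([ 576., -300.,  145.])), ([395.0, 266.0], 0.76, array([ 375., -210.,    0.]))]
top pan [([416.9, 208.3], 0.94, array([ 570., -281.,  106.]))]
top tray [([246.3, 207.4], 0.6, array([617., 342.,  -4.]))]
top cleaner [([335.9, 212.2], 0.74, array([549.,   9., 196.]))]
top lid_handle [([331.8, 210.4], 0.81, array([556.,  22., 197.]))]
top spanner [([333.4, 257.7], 0.82, array([415.,  17.,   2.]))]
top brush [([232.6, 245.4], 0.78, array([471., 387.,  21.])), ([337.9, 150.2], 0.29, array([822., -14.,  30.]))]
top tape_measure [([431.7, 249.5], 0.48, array([ 428., -333.,   58.])), ([172.5, 230.3], 0.21, array([510., 546., 185.]))]
top spray_can [([172.5, 230.9], 0.58, array([510., 546., 185.]))]
```

View pics/scene0.png

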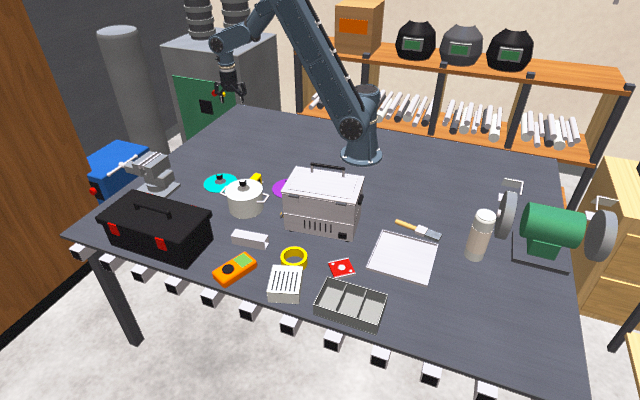

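View pics/top0.png

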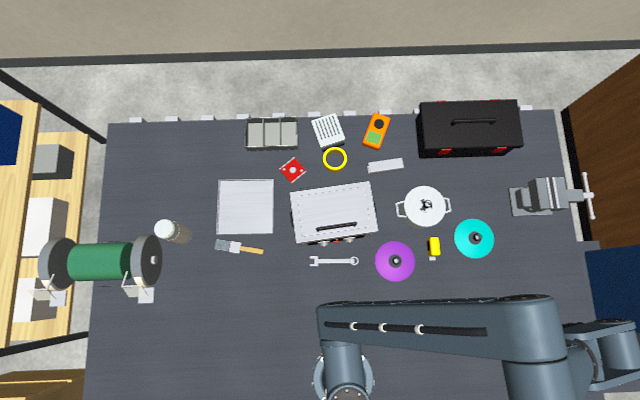

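The scene shows the pan with its light steel lid, with its knob at top (427,205). The purple (395,261) and turquoise (474,238) lids are the decoys. The cleaner is at (334,212) with its bar at (336,226), and the tray is at (245,207). All agree with the detections.

```bash
python3 - <<'E'
from h import *
for c in ('top','scene'):
    W=np.load(c+'0.npz')['W']; X,Y,Z=W[...,0],W[...,1],W[...,2]
    def box(a,b,d,e,z0,z1):
        m=(X>a)&(X<b)&(Y>d)&(Y<e)&(Z>z0)&(Z<z1); return W[m]
    def rect(n,p):
        if len(p)<3: print(c,n,len(p));return
        (cx,cy),(w,h),a=cv2.minAreaRect(p[:,:2].astype(np.float32)); (ex,ey),r=cv2.minEnclosingCircle(p[:,:2].astype(np.float32))
        print(c,n,len(p),'rect',np.round([cx,cy,w,h,a],1),'circ',np.round([ex,ey,r],1),'z',np.round(np.percentile(p[:,2],[2,50,98]),1))
    rect('knob',box(500,680,-400,-200,125,160))
    rect('panlid',box(480,700,-380,-180,90,125))
    rect('handle',box(430,700,-150,200,212,260))
    rect('clid',box(430,760,-180,220,188,204))
    rect('table',box(400,440,100,300,-20,20))
    rect('spanner',box(380,450,-80,120,3,20))
    rect('tapem',box(360,480,-370,-290,30,80))
    rect('brush',box(400,520,280,450,5,40))
    rect('can',box(400,620,480,620,100,220))
s=np.load('top0.npz'); g=s['img'][170:245,205:285]; W=s['W'][170:245,205:285]
m=(g.min(-1)>120).astype(np.uint8); n,l,st,ce=cv2.connectedComponentsWithStats(m); k=1+np.argmax(st[1:,4])
p=W[l==k]; p=p[~np.isnan(p[:,0])]; print('tray',st[k],cv2.minAreaRect(p[:,:2].astype(np.float32)),np.percentile(p[:,2],[2,50,98]))
E
```

```text
top knob 28 rect [ 578.4 -310.2   25.5   24.    88. ] circ [ 580.1 -311.1   14. ] z [127.1 138.3 144.4]
top panlid 1158 rect [ 579.1 -309.9  140.6  146.9   84.5] circ [ 579.7 -311.7   74.4] z [ 94.4 101.5 108.8]
top handle 157 rect [498.3  10.8  12.2 131.5   6.3] circ [497.7  10.7  65.8] z [231.1 237.6 243.8]
top clid 4064 rect [556.9  17.6 179.7 271.3   6.5] circ [554.5  17.3 158.7] z [190.4 196.4 201.8]
top table 589 rect [4.198e+02 2.006e+02 3.960e+01 1.978e+02 1.000e-01] circ [420.2 200.2  99.8] z [-6.7 -0.1  8.7]
top spanner 346 rect [4.147e+02 1.860e+01 6.970e+01 1.964e+02 2.000e-01] circ [413.5  19.4 100.7] z [ 3.1  6.2 13. ]
top tapem 210 rect [ 438.9 -344.5   35.7   65.4   89.8] circ [ 439.3 -344.7   35.2] z [33.6 60.  65.6]
top brush 497 rect [462.7 365.1 114.3 168.7   0.8] circ [467.9 366.3  97.3] z [ 5.3 16.3 25.1]
top can 517 rect [485.5 599.3  64.9 145.7  51.4] circ [478.1 591.2  75.3] z [103.4 185.2 194.1]
scene knob 26 rect [ 589.3 -310.4   17.1   28.2   26.6] circ [ 586.  -312.3   14.3] z [126.  136.6 141.3]
scene panlid 571 rect [ 584.1 -310.4  140.1  148.2   85.4] 
[... 154 characters left out ...]
ne clid 2110 rect [560.2  14.4 186.  272.6   6.2] circ [555.7  15.3 157.9] z [189.2 195.2 199.5]
scene table 247 rect [4.199e+02 2.110e+02 3.940e+01 1.776e+02 2.000e-01] circ [411.5 211.   89.2] z [-6.2 -1.6  2.9]
scene spanner 0
scene tapem 73 rect [ 437.8 -345.9   55.3   36.7    8.2] circ [ 437.4 -342.8   30. ] z [33.7 58.4 65.3]
scene brush 383 rect [474.4 364.7  93.7 169.5   1.6] circ [473.1 365.8  94.1] z [ 5.6 15.3 21.2]
scene can 646 rect [490.1 597.1  65.4 149.5  53.7] circ [483.  590.   76.8] z [102.3 160.8 191.1]
tray [  11    9   58   56 3132] ((621.0465087890625, 345.73199462890625), (216.4742889404297, 216.35218811035156), 89.43571472167969) [-3.55124127  3.14836677 13.29804895]
```

Request:
step_arm:
  rows: [0, 0, 0, 0, -10.2, 0, 0, 0, 0, -10.2, 0, 0, 0, 0, -10.2, 0, 0, 0, 0, -10.2, 0, 0, 0, 0, -10.2, 0, 0, 0, 0, -10.2, 0, 0, 0, 0, -10.2, 0, 0, 0, 0, -10.2, 0, 0, 0, 0, 0]
  grip_force: 40

```text
t: 2.12
eef_pos: [158.8, -604.5, 203.5]
eef_rot: [-0.0, 0.668, 0.744, -0.0]
wrist_force: [0.7, 0.1, 0.2]
finger_gap: 85.4
grip_force: 0.0
```

Request:
step_arm:
  rows: [0, 17, 32, 0, 0, 0, 17, 32, 0, 0, 0, 17, 32, 0, 0, 0, 17, 32, 0, 0, 0, 17, 32, 0, 0, 0, 17, 32, 0, 0, 0, 17, 32, 0, 0, 0, 17, 32, 0, 0, 0, 17, 32, 0, 0, 0, 17, 32, 0, 0, 0, 17, 32, 0, 0, 0, 17, 32, 0, 0, 0, 17, 32, 0, 0, 0, 17, 32, 0, 0, 0, 0, 0, 0, 0, 0, 0, 0, 0, 0]

```text
t: 4.12
eef_pos: [577.4, -318.7, 203.3]
eef_rot: [-0.0, 0.668, 0.745, -0.0]
wrist_force: [-0.4, -0.4, -0.3]
finger_gap: 85.2
grip_force: 0.0
```

```bash
cat >> h.py <<'E'
from scipy.spatial.transform import Rotation
def tool():
    o=arm.observe(); q=o['eef_rot']; return o,Rotation.from_quat([q[1],q[2],q[3],q[0]]).as_matrix()
def to(p):
    o,T=tool(); print('pos',o['eef_pos'].round(1),'heading',np.degrees(np.arctan2(T[1,0],T[0,0])).round(2),'tilt',T[:,2].round(3),'t',o['t'],'tool shift',(T.T@(np.array(p)-o['eef_pos'])).round(1))
E
python3 - <<'E'
from h import *
s=snap('wrist'); save(s,'w1'); W=cloud(s); X,Y,Z=np.moveaxis(W,-1,0)
for n,z0,z1,r in (('knob',132,150,40),('lid',90,110,100)):
    m=(Z>z0)&(Z<z1)&(np.hypot(X-580,Y+311)<r); p=W[m]; 
    if len(p)>5: print(n,len(p),cv2.minEnclosingCircle(p[:,:2].astype(np.float32)),cv2.minAreaRect(p[:,:2].astype(np.float32)),np.percentile(p[:,2],[2,50,98]))
print(arm.find_in('pan_lid','wrist'))
to([580,-311,125])
E
```

```text
knob 345 ((579.92822265625, -311.84259033203125), 14.073919296264648) ((580.1051025390625, -311.66510009765625), (27.27375602722168, 27.27927589416504), 26.85909652709961) [133.12057134 140.44553047 143.12534225]
lid 14534 ((580.0321044921875, -312.030029296875), 74.06648254394531) ((579.9840087890625, -311.96319580078125), (147.3578338623047, 146.71978759765625), 6.214118957519531) [ 98.0569968  101.92833133 105.53230149]
[{'pixel': [255.4, 276.8], 'confidence': 0.88}, {'pixel': [178.5, 55.3], 'confidence': 0.87}, {'pixel': [329.0, 172.5], 'confidence': 0.7}]
pos [ 577.  -319.4  203.4] heading 96.19 tilt [-0.001 -0.    -1.   ] t 4.225 tool shift [ 8.   3.9 78.4]
```

View pics/w1.png

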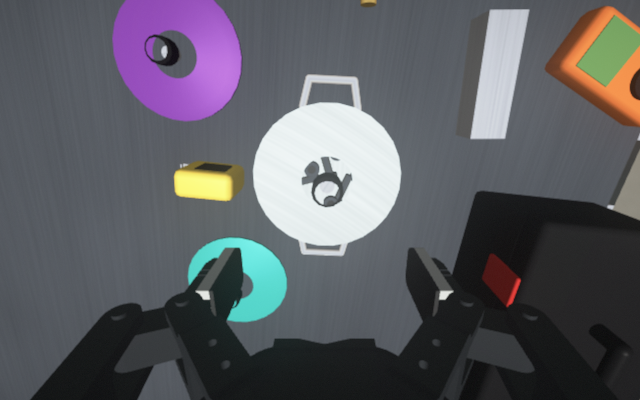

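The lid's rim and knob are concentric at (580,-312), with heights 102 and 143 as expected (wrist pixels (327,172) and (328,188)). I'll descend and grip.

Request:
step_arm:
  rows: [0, 6.4, 3.4, 13, 0, 0, 0, 0, 13, 0, 0, 0, 0, 13, 0, 0, 0, 0, 13, 0, 0, 0, 0, 13, 0, 0, 0, 0, 13, 0, 0, 0, 0, 0, 0, 0.3, 0, 0, 0, 0, 1, 0, 0, 0, 0, 1, 0, 0, 0, 0, 1, 0, 0, 0, 0, 1, 0, 0, 0, 0, 1, 0, 0, 0, 0, 1, 0, 0, 0, 0]
  grip_force: 40

```text
t: 5.98
eef_pos: [580.6, -311.9, 125.5]
eef_rot: [0.0, 0.667, 0.745, -0.0]
wrist_force: [-0.0, 0.4, 0.5]
finger_gap: -0.1
grip_force: 0.0
```

```bash
python3 - <<'E'
from h import *
o=arm.observe(); print(o['finger_gap'],o['grip_force'],arm.finger_overhang,o['wrist_force'])
s=snap('wrist'); save(s,'w2')
a=snap('scene'); i=a['img'][130:260,180:330]; W=cloud(a); X,Y,Z=np.moveaxis(W,-1,0)
cv2.imwrite('pics/s2.png',cv2.resize(cv2.cvtColor(i,cv2.COLOR_RGB2BGR),None,fx=4,fy=4))
W=cloud(s);X,Y,Z=np.moveaxis(W,-1,0)
m=(Z>90)&(Z<110)&(np.hypot(X-580,Y+311)<110); print(cv2.minEnclosingCircle(W[m][:,:2].astype(np.float32)))
E
```

```text
-0.12019709652414368 0.0 11.0 [-0.04938619  0.40628317  0.48214137]
((580.1900024414062, -312.2035217285156), 74.13629913330078)
```

View pics/w2.png

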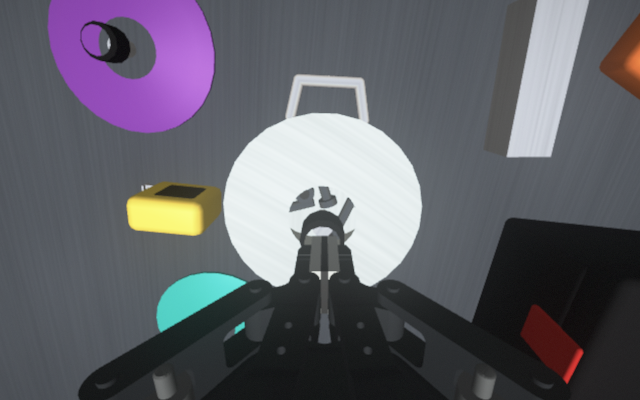

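View pics/s2.png

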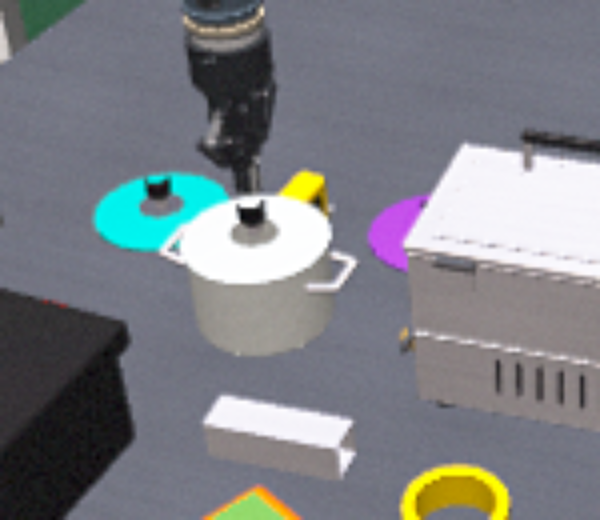

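The gripper closed on nothing: the knob (322,225) stands just beyond the tips (322,250). I'll measure where the tips are.

```bash
python3 - <<'E'
from h import *
s=snap('wrist'); W=cloud(s)
for v in range(205,320,6): print(v,[tuple(W[v,u].round().tolist()) for u in (300,315,322,330,344)])
a=snap('scene'); V=cloud(a); X,Y,Z=np.moveaxis(V,-1,0)
m=(Z>108)&(Z<230)&(abs(X-575)<70)&(abs(Y+312)<70); p=V[m]
for z in range(108,230,8):
    q=p[(p[:,2]>=z)&(p[:,2]<z+8)]
    if len(q): print(z,len(q),q.min(0).round(),q.max(0).round())
E
```

```text
205 [(559.0, -336.0, 20.0), (574.0, -340.0, 5.0), (581.0, -331.0, 27.0), (589.0, -329.0, 30.0), (604.0, -330.0, 23.0)]
211 [(558.0, -349.0, 6.0), (574.0, -300.0, 123.0), (578.0, -299.0, 126.0), (583.0, -299.0, 124.0), (604.0, -336.0, 24.0)]
217 [(559.0, -356.0, 5.0), (574.0, -300.0, 134.0), (578.0, -298.0, 136.0), (583.0, -299.0, 134.0), (605.0, -342.0, 25.0)]
223 [(560.0, -363.0, 6.0), (574.0, -300.0, 141.0), (578.0, -300.0, 141.0), (583.0, -300.0, 140.0), (606.0, -350.0, 24.0)]
229 [(560.0, -370.0, 5.0), (575.0, -314.0, 121.0), (580.0, -314.0, 120.0), (585.0, -313.0, 121.0), (609.0, -365.0, 5.0)]
235 [(561.0, -375.0, 11.0), (575.0, -300.0, 157.0), (579.0, -300.0, 157.0), (583.0, -299.0, 157.0), (593.0, -307.0, 140.0)]
241 [(566.0, -314.0, 139.0), (575.0, -300.0, 165.0), (579.0, -300.0, 164.0), (583.0, -299.0, 165.0), (593.0, -311.0, 140.0)]
247 [(568.0, -305.0, 164.0), (575.0, -300.0, 171.0), (579.0, -300.0, 170.0), (583.0, -300.0, 170.0), (590.0, -302.0, 164.0)]
253 [(568.0, -305.0, 170.0), (575.0, -300.0, 177.0), (579.0, -300.0, 177.0), (583.0, -300.0, 176.0), (590.0, -302.0, 170
[... 1375 characters left out ...]
]
108 5 [ 585. -314.  110.] [ 592. -309.  114.]
116 6 [ 578. -312.  122.] [ 594. -302.  124.]
124 13 [ 581. -326.  124.] [ 598. -300.  131.]
132 16 [ 575. -324.  132.] [ 595. -299.  140.]
148 6 [ 585. -322.  152.] [ 591. -303.  156.]
156 6 [ 573. -317.  157.] [ 596. -302.  163.]
164 11 [ 577. -314.  164.] [ 599. -302.  171.]
172 12 [ 582. -316.  173.] [ 596. -301.  178.]
180 12 [ 568. -319.  180.] [ 599. -300.  188.]
188 4 [ 554. -311.  189.] [ 588. -300.  195.]
196 25 [ 538. -321.  196.] [ 618. -298.  204.]
204 16 [ 544. -319.  205.] [ 624. -296.  212.]
212 25 [ 542. -316.  213.] [ 630. -295.  220.]
220 25 [ 524. -315.  221.] [ 635. -293.  228.]
228 9 [ 528. -317.  228.] [ 636. -296.  230.]
```

The depth maps from both cameras put the closed fingertips at z≈152, about 37 mm above what the reported TCP implies; xy is right. I'll open and go about 37 mm lower, watching the force.

Request:
step_arm:
  rows: [0, 0, 0, 0, 0, 0, 0, 0, 0, 0, 0, 0, 0, 0, 0, 0, 0, 0, 0, 0, 0, 0, 0, 0, 0, 0, 0, 0, 0, 0, 0, 0, 0, 6, 0, 0, 0, 0, 6, 0, 0, 0, 0, 6, 0, 0, 0, 0, 6, 0, 0, 0, 0, 6, 0, 0, 0, 0, 6, 0, 0, 0, 0, 0, 0]

```text
t: 7.8
eef_pos: [580.1, -311.6, 88.8]
eef_rot: [-0.001, 0.667, 0.745, -0.0]
wrist_force: [0.5, -0.1, 0.3]
finger_gap: 85.6
grip_force: 0.0
```

Request:
step_arm:
  rows: [0.3, 0, 0, 0, 0, 1, 0, 0, 0, 0, 1, 0, 0, 0, 0, 1, 0, 0, 0, 0, 1, 0, 0, 0, 0, 1, 0, 0, 0, 0, 1, 0, 0, 0, 0]

```text
t: 8.68
eef_pos: [580.5, -312.0, 90.0]
eef_rot: [0.0, 0.667, 0.745, -0.0]
wrist_force: [-2.2, -0.1, 5.8]
finger_gap: 26.2
grip_force: 39.9
```

```bash
python3 - <<'E'
from h import *
print({k:np.round(v,2) for k,v in arm.observe().items()})
s=snap('wrist'); W=cloud(s)
for v in range(190,290,5): print(v,[tuple(W[v,u].round().tolist()) for u in (300,310,322,334,344)])
E
```

```text
{'t': np.float64(8.68), 'joints': array([-0.66,  0.71,  1.43, -0.  ,  1.  , -0.77]), 'qvel': array([ 0., -0.,  0., -0.,  0., -0.]), 'joint_efforts': array([  0.53, -45.86, -14.73,   0.3 ,  -0.57,  -0.  ]), 'eef_pos': array([ 580.48, -312.04,   89.97]), 'eef_rot': array([ 0.  ,  0.67,  0.75, -0.  ]), 'wrist_force': array([-2.21, -0.08,  5.8 ]), 'moment': array([0.04, 0.42, 0.04]), 'grip_force': np.float64(39.94), 'finger_gap': np.float64(26.21)}
190 [(564.0, -282.0, 104.0), (569.0, -281.0, 105.0), (576.0, -280.0, 105.0), (583.0, -279.0, 105.0), (589.0, -279.0, 104.0)]
195 [(564.0, -284.0, 105.0), (570.0, -284.0, 104.0), (577.0, -283.0, 105.0), (583.0, -282.0, 105.0), (589.0, -282.0, 105.0)]
200 [(564.0, -288.0, 105.0), (570.0, -287.0, 105.0), (577.0, -286.0, 104.0), (584.0, -285.0, 106.0), (590.0, -285.0, 105.0)]
205 [(564.0, -290.0, 106.0), (569.0, -317.0, 33.0), (580.0, -319.0, 24.0), (592.0, -325.0, 5.0), (590.0, -288.0, 105.0)]
210 [(561.0, -323.0, 32.0), (570.0, -322.0, 33.0), (580.0, -324.0, 23.0), (591.0, -323.0, 22.0), (602.0, -329.0, 5.0)]
215 [(562.0, -327.0, 32.0), (570.0, 
[... 1091 characters left out ...]
4.0, 142.0), (580.0, -316.0, 121.0), (587.0, -316.0, 120.0), (590.0, -303.0, 140.0)]
265 [(569.0, -308.0, 140.0), (575.0, -376.0, 31.0), (586.0, -376.0, 30.0), (597.0, -375.0, 30.0), (590.0, -304.0, 142.0)]
270 [(569.0, -311.0, 141.0), (575.0, -377.0, 38.0), (586.0, -377.0, 37.0), (597.0, -375.0, 38.0), (606.0, -372.0, 41.0)]
275 [(569.0, -313.0, 141.0), (575.0, -337.0, 106.0), (586.0, -377.0, 45.0), (597.0, -376.0, 45.0), (596.0, -335.0, 104.0)]
280 [(570.0, -316.0, 141.0), (575.0, -341.0, 105.0), (583.0, -340.0, 105.0), (590.0, -340.0, 104.0), (597.0, -338.0, 105.0)]
285 [(570.0, -320.0, 140.0), (576.0, -345.0, 104.0), (583.0, -344.0, 104.0), (591.0, -344.0, 104.0), (597.0, -342.0, 105.0)]
```

Gripped at a 26 mm gap and 40 N. Lifting.

Request:
step_arm:
  rows: [1, 0, 0, -4, 0, 1, 0, 0, -4, 0, 1, 0, 0, -6, 0, 1, 0, 0, -8, 0, 1, 0, 0, -10, 0, 1, 0, 0, -10, 0, 1, 0, 0, 0, 0]

```text
t: 9.6
eef_pos: [581.4, -312.5, 133.1]
eef_rot: [0.002, 0.667, 0.745, 0.0]
wrist_force: [0.4, -0.2, -2.6]
finger_gap: 26.4
grip_force: 39.6
```

```bash
python3 - <<'E'
from h import *
a=snap('scene'); save(a,'s3'); cv2.imwrite('pics/s3c.png',cv2.resize(cv2.cvtColor(a['img'][130:260,180:330],cv2.COLOR_RGB2BGR),None,fx=4,fy=4))
print({k:np.round(v,2) for k,v in arm.observe().items() if k in('wrist_force','moment','finger_gap','grip_force','eef_pos')})
to([619,346,280])
E
```

```text
{'eef_pos': array([ 580.89, -312.18,  132.31]), 'wrist_force': array([ 0.29, -0.72, -3.63]), 'moment': array([-0.01, -0.02,  0.03]), 'grip_force': np.float64(39.56), 'finger_gap': np.float64(26.61)}
pos [ 580.9 -312.2  132.3] heading 96.31 tilt [ 0.001 -0.001 -1.   ] t 9.65 tool shift [ 649.8  110.4 -148.2]
```

View pics/s3c.png

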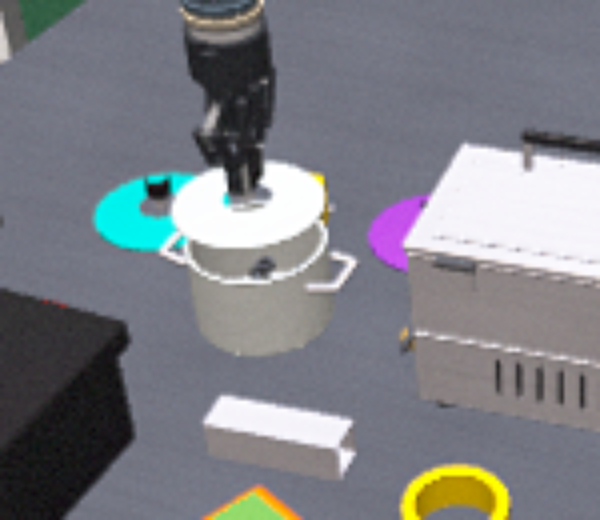

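The lid is free and level and the pan stays put. Carrying it high over the cleaner to the tray.

Request:
step_arm:
  rows: [1, 0, 0, -10, 0, 1, 0, 0, -20, 0, 1, 0, 0, -20, 0, 1, 0, 0, -20, 0, 1, 0, 0, -20, 0, 1, 0, 0, -20, 0, 1, 0, 0, -20, 0, 1, 0, 0, -20, 0, 1, 0, 0, 0, 0]

```text
t: 10.78
eef_pos: [581.4, -312.6, 283.7]
eef_rot: [0.002, 0.667, 0.745, 0.0]
wrist_force: [-0.6, -0.7, -2.7]
finger_gap: 26.6
grip_force: 39.6
```

Request:
step_arm:
  rows: [1, 15, 3, 0, 0, 1, 30, 5, 0, 0, 1, 35, 6, 0, 0, 1, 35, 6, 0, 0, 1, 35, 6, 0, 0, 1, 35, 6, 0, 0, 1, 35, 6, 0, 0, 1, 35, 6, 0, 0, 1, 35, 6, 0, 0, 1, 35, 6, 0, 0, 1, 35, 6, 0, 0, 1, 35, 6, 0, 0, 1, 35, 6, 0, 0, 1, 35, 6, 0, 0, 1, 35, 6, 0, 0, 1, 35, 6, 0, 0, 1, 35, 6, 0, 0, 1, 35, 6, 0, 0, 1, 30, 5, 0, 0, 1, 15, 1, 0, 0]

```text
t: 13.28
eef_pos: [616.5, 348.3, 279.7]
eef_rot: [-0.001, 0.666, 0.746, -0.001]
wrist_force: [-0.3, -0.7, -2.7]
finger_gap: 26.4
grip_force: 39.6
```

```bash
python3 - <<'E'
from h import *
s=snap('wrist'); save(s,'w4'); W=cloud(s); X,Y,Z=np.moveaxis(W,-1,0)
m=(Z>8)&(Z<20)&(abs(X-620)<130)&(abs(Y-346)<130); print('rim',m.sum(),cv2.minAreaRect(W[m][:,:2].astype(np.float32)))
t=snap('top'); V=cloud(t); o=arm.observe()
to([619,346,4]); print(o['finger_gap'],o['wrist_force'])
X,Y,Z=np.moveaxis(V,-1,0); m=(Z>220)&(Z<300)&(abs(X-619)<100)&(abs(Y-346)<100); print(np.percentile(V[m],[1,50,99],axis=0).round())
X,Y,Z=np.moveaxis(W,-1,0); m=(Z>150)&(Z<290)&(np.hypot(X-619,Y-346)<76); print('lid in wrist',m.sum(),np.percentile(W[m],[1,10,50,90,99],axis=0).round())
E
```

```text
rim 910 ((606.2794189453125, 345.5439147949219), (209.92124938964844, 235.78268432617188), 89.08515930175781)
pos [616.9 347.8 280.2] heading 96.46 tilt [-0.003 -0.    -1.   ] t 13.375 tool shift [ -2.    2.6 276.2]
26.60814660351433 [-0.30196339 -0.31491814 -2.5720061 ]
[[561. 278. 284.]
 [624. 312. 290.]
 [687. 420. 297.]]
lid in wrist 7423 [[545. 277. 287.]
 [552. 316. 288.]
 [621. 389. 289.]
 [682. 416. 290.]
 [689. 421. 290.]]
```

View pics/w4.png

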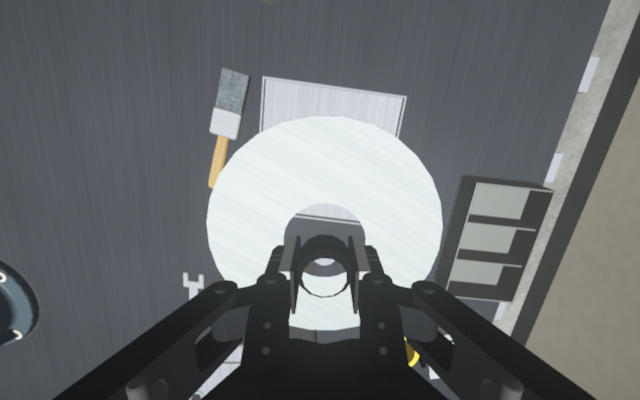

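The lid hangs level over the tray (tray at (333,100) behind it, brush clear at (225,125)). Lowering.

Request:
step_arm:
  rows: [1, -2, 2, 10, 0, 1, 0, 0, 20, 0, 1, 0, 0, 20, 0, 1, 0, 0, 20, 0, 1, 0, 0, 20, 0, 1, 0, 0, 20, 0, 1, 0, 0, 20, 0, 1, 0, 0, 20, 0, 1, 0, 0, 20, 0, 1, 0, 0, 20, 0, 1, 0, 0, 20, 0, 1, 0, 0, 20, 0, 1, 0, 0, 10, 0, 1, 0, 0, 8, 0, 1, 0, 0, 6, 0, 1, 0, 0, 4, 0, 1, 0, 0, 4, 0, 1, 0, 0, 0, 0]

```text
t: 15.62
eef_pos: [620.5, 344.4, 19.4]
eef_rot: [-0.0, 0.667, 0.745, -0.0]
wrist_force: [-0.7, -0.2, -2.2]
finger_gap: 26.6
grip_force: 39.6
```

Request:
step_arm:
  rows: [1, 0, 0, 2, 0, 1, 0, 0, 2, 0, 1, 0, 0, 1.5, 0, 1, 0, 0, 1, 0, 1, 0, 0, 0, 0]

```text
t: 16.25
eef_pos: [620.5, 344.4, 12.9]
eef_rot: [-0.0, 0.667, 0.745, -0.0]
wrist_force: [-0.6, -0.1, -3.1]
finger_gap: 26.7
grip_force: 39.7
```

Request:
step_arm:
  rows: [1, 0, 0, 2, 0, 1, 0, 0, 2, 0, 1, 0, 0, 1, 0, 1, 0, 0, 1, 0, 1, 0, 0, 0, 0]

```text
t: 16.88
eef_pos: [620.5, 344.5, 6.9]
eef_rot: [-0.0, 0.667, 0.745, -0.0]
wrist_force: [0.8, 0.7, -3.1]
finger_gap: 26.0
grip_force: 39.7
```

Request:
step_arm:
  rows: [1, 0, 0, 1, 0, 1, 0, 0, 1, 0, 1, 0, 0, 0, 0]

```text
t: 17.25
eef_pos: [620.5, 344.4, 4.9]
eef_rot: [-0.0, 0.667, 0.745, -0.0]
wrist_force: [0.0, -0.0, -2.9]
finger_gap: 26.5
grip_force: 39.7
```

Request:
step_arm:
  rows: [1, 0, 0, 0.8, 0, 1, 0, 0, 0.7, 0, 1, 0, 0, 0, 0]

```text
t: 17.62
eef_pos: [620.8, 344.5, 4.0]
eef_rot: [0.0, 0.667, 0.745, 0.0]
wrist_force: [-0.1, -0.0, 0.3]
finger_gap: 26.3
grip_force: 40.0
```

Request:
step_arm:
  rows: [1, 0, 0, 0.7, 0, 1, 0, 0, 0, 0]

```text
t: 17.88
eef_pos: [620.8, 344.5, 4.0]
eef_rot: [0.0, 0.667, 0.745, 0.0]
wrist_force: [-2.7, -1.4, 4.9]
finger_gap: 26.2
grip_force: 40.4
```

Contact made with the full weight taken by the tray. Releasing and rising.

Request:
step_arm:
  rows: [0.7, 0, 0, 0, 0, 0.4, 0, 0, 0, 0, 0, 0, 0, 0, 0, 0, 0, 0, 0, 0, 0, 0, 0, 0, 0, 0, 0, 0, 0, 0, 0, 0, 0, 0, 0, 0, 0, 0, -5, 0, 0, 0, 0, -10, 0, 0, 0, 0, -20, 0, 0, 0, 0, -30, 0, 0, 0, 0, -30, 0, 0, 0, 0, -40, 0, 0, 0, 0, -40, 0, 0, 0, 0, -40, 0, 0, 0, 0, -40, 0, 0, 0, 0, -20, 0, 0, 0, 0, 0, 0]
  grip_force: 20

```text
t: 20.12
eef_pos: [621.8, 345.0, 282.1]
eef_rot: [0.002, 0.667, 0.745, 0.003]
wrist_force: [0.6, 0.2, 0.0]
finger_gap: 85.5
grip_force: 0.0
```

```bash
python3 - <<'E'
from h import *
s=snap('wrist'); save(s,'w5'); W=cloud(s); X,Y,Z=np.moveaxis(W,-1,0)
g=s['img']; 
for n,z0,z1,r in (('lid',12,32,90),('knob',45,65,40)):
    m=(Z>z0)&(Z<z1)&(np.hypot(X-619,Y-346)<r); print(n,m.sum(),cv2.minEnclosingCircle(W[m][:,:2].astype(np.float32)),np.percentile(W[m][:,2],[2,50,98]))
    
m=(Z>9)&(Z<22)&(np.hypot(X-620,Y-344)<78); A=np.c_[W[m][:,:2]-[620,344],np.ones(m.sum())]; print('plane',np.linalg.lstsq(A,W[m][:,2],rcond=None)[0])
m=(Z>8)&(Z<16)&(abs(X-620)<120)&(abs(Y-346)<120)&(np.hypot(X-620,Y-344)>85); print('rim',np.percentile(W[m],[1,99],axis=0).round())
to([499.5,10,280])
E
```

```text
lid 5968 ((621.7108154296875, 344.9828796386719), 73.81829833984375) [12.37500201 15.94416308 19.58653269]
knob 123 ((621.754150390625, 345.0953063964844), 13.981614112854004) [47.89628205 54.61455393 56.87792258]
plane [-5.16592199e-04 -1.92776063e-03  1.57812442e+01]
rim [[513. 240.   8.]
 [725. 451.  14.]]
pos [620.7 344.5 279.7] heading 96.31 tilt [ 0.003  0.001 -1.   ] t 20.175 tool shift [-319.2 -157.3   -1. ]
```

View pics/w5.png

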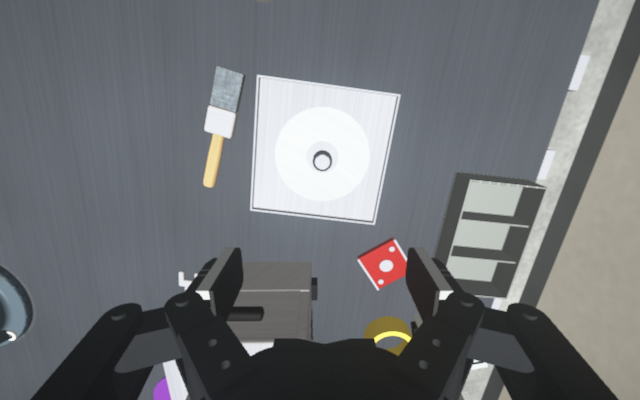

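The lid lies flat, centred at (622,345) in the tray (wrist (322,155)), knob up. Now to the cleaner handle.

Request:
step_arm:
  rows: [0, -15, -7, 0, 0, 0, -29, -14.5, 0, 0, 0, -29, -14.5, 0, 0, 0, -29, -14.5, 0, 0, 0, -29, -14.5, 0, 0, 0, -29, -14.5, 0, 0, 0, -29, -14.5, 0, 0, 0, -29, -14.5, 0, 0, 0, -29, -14.5, 0, 0, 0, -29, -14.5, 0, 0, 0, -29, -14.5, 0, 0, 0, -15, -7, 0, 0, 0, 0, 0, 0, 0]

```text
t: 21.8
eef_pos: [497.0, 8.2, 277.3]
eef_rot: [-0.001, 0.668, 0.744, -0.0]
wrist_force: [0.1, -0.4, 0.5]
finger_gap: 85.4
grip_force: 0.0
```

```bash
python3 - <<'E'
from h import *
s=snap('wrist'); save(s,'w6'); W=cloud(s); X,Y,Z=np.moveaxis(W,-1,0)
m=(Z>222)&(Z<246)&(abs(X-500)<40)&(abs(Y-10)<80); p=W[m]; print('bar',m.sum(),cv2.minAreaRect(p[:,:2].astype(np.float32)),np.percentile(p[:,2],[2,50,98]), np.median(p,0))
l=cv2.fitLine(p[:,:2].astype(np.float32),cv2.DIST_HUBER,0,.01,.01).ravel(); print(l, 'x at y=10', l[2]+(10-l[3])*l[0]/l[1])
m=(Z>188)&(Z<202)&(abs(X-555)<140)&(abs(Y-15)<180); print('lid',m.sum(),cv2.minAreaRect(W[m][:,:2].astype(np.float32)))
to([499.5,10,188])
E
```

```text
bar 2309 ((498.24908447265625, 11.818206787109375), (11.934568405151367, 129.8486785888672), 6.568595886230469) [234.35919244 238.43760542 240.30941376] [497.49529141  20.94429722 238.43760542]
[ 1.1182031e-01 -9.9372846e-01  4.9778867e+02  1.8107367e+01] x at y=10 498.70096
lid 48761 ((557.1001586914062, 17.487991333007812), (179.54110717773438, 271.5611572265625), 6.452455997467041)
pos [497.5   8.9 277.5] heading 96.24 tilt [-0.001  0.001 -1.   ] t 21.85 tool shift [ 0.8  2.2 89.5]
```

View pics/w6.png

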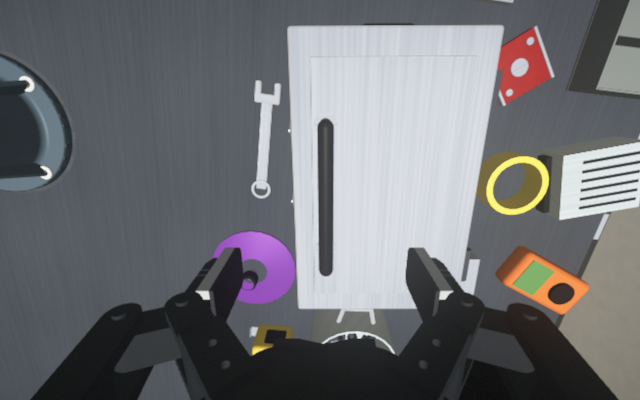

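The bar (wrist (325,195)) is at (498.3,11.8), top z 239, aligned with the jaws. Descending and gripping lightly.

Request:
step_arm:
  rows: [0, 3, 1.5, 10, 0, 0, 0, 0, 15, 0, 0, 0, 0, 15, 0, 0, 0, 0, 15, 0, 0, 0, 0, 15, 0, 0, 0, 0, 10, 0, 0, 0, 0, 10, 0, 0, 0, 0, 0, 0, 0.4, 0, 0, 0, 0, 1, 0, 0, 0, 0, 1, 0, 0, 0, 0, 1, 0, 0, 0, 0, 1, 0, 0, 0, 0, 1, 0, 0, 0, 0, 1, 0, 0, 0, 0]
  grip_force: 25

```text
t: 23.72
eef_pos: [497.4, 11.8, 188.0]
eef_rot: [-0.001, 0.667, 0.745, -0.001]
wrist_force: [-4.6, -1.8, 5.5]
finger_gap: 11.0
grip_force: 24.7
```

```bash
python3 - <<'E'
from h import *
o,T=tool(); print({k:np.round(v,2) for k,v in o.items() if k in('wrist_force','moment','finger_gap','grip_force','eef_pos','t')})
a0=np.arctan2(48,140); r=148; prev=None
for th in range(0,63,3):
    a=a0+np.radians(th); q=np.array([-r*np.cos(a),r*np.sin(a)])
    if prev is not None: print(th,'dy %.1f dz %.1f'%(q[0]-prev[0],-(q[1]-prev[1])))
    prev=q
E
```

```text
{'t': np.float64(23.72), 'eef_pos': array([497.35,  11.84, 188.03]), 'wrist_force': array([-4.64, -1.85,  5.52]), 'moment': array([-0.22,  0.82,  0.01]), 'grip_force': np.float64(24.69), 'finger_gap': np.float64(11.0)}
3 dy 2.7 dz -7.3
6 dy 3.1 dz -7.1
9 dy 3.4 dz -6.9
12 dy 3.8 dz -6.7
15 dy 4.2 dz -6.5
18 dy 4.5 dz -6.3
21 dy 4.8 dz -6.1
24 dy 5.1 dz -5.8
27 dy 5.4 dz -5.5
30 dy 5.7 dz -5.2
33 dy 6.0 dz -4.9
36 dy 6.2 dz -4.6
39 dy 6.5 dz -4.3
42 dy 6.7 dz -3.9
45 dy 6.9 dz -3.6
48 dy 7.0 dz -3.2
51 dy 7.2 dz -2.8
54 dy 7.3 dz -2.5
57 dy 7.5 dz -2.1
60 dy 7.6 dz -1.7
```

Request:
step_arm:
  rows: [1, 0, 1.4, -3.7, 0, 1, 0, 1.4, -3.6, 0, 1, 0, 1.5, -3.6, 0, 1, 0, 1.6, -3.5, 0, 1, 0, 1.7, -3.5, 0, 1, 0, 1.7, -3.4, 0, 1, 0, 3.8, -6.7, 0, 1, 0, 0, 0, 0]

```text
t: 24.72
eef_pos: [508.9, 13.2, 215.1]
eef_rot: [-0.003, 0.667, 0.745, -0.003]
wrist_force: [-7.4, -4.1, -0.8]
finger_gap: 10.8
grip_force: 24.6
```

```bash
cat >>h.py <<'E'
def lidang():
    o,T=tool(); s=snap('wrist'); s2=snap('scene'); 
    d=o['eef_pos']-np.array([497.4,11.8,188.0]); c=np.array([np.cos(.1125),np.sin(.1125)])
    u=-140+d[:2]@c; w=48+d[2]; print('TCP-based angle',np.degrees(np.arctan2(w,-u))-18.92,'r',np.hypot(u,w), o['wrist_force'].round(1),o['finger_gap'].round(1),o['eef_pos'].round(1),o['t'])
    for n,S in (('wrist',s),('scene',s2)):
        W=cloud(S).reshape(-1,3); W=W[~np.isnan(W[:,0])]; L=(W[:,:2]-[637.5,27.5])@c; y=(W[:,:2]-[637.5,27.5])@[-c[1],c[0]]
        m=(abs(y)>65)&(abs(y)<130)&(L>-160)&(L<-10)&(W[:,2]>197)&(W[:,2]<380)
        if m.sum()>50:
            a=np.degrees(np.arctan2(W[m][:,2]-185,-L[m])); far=np.hypot(W[m][:,2]-185,L[m])>80; print(n,m.sum(),'lid angle pct',np.percentile(a[far],[5,25,50,75,95]).round(1))
    return s,s2
E
python3 -c "
from h import *
lidang()"
```

```text
Traceback (most recent call last):
  File "h.py", line 18, in lidang
    u=-140+d[:2]@c; w=48+d[2]; print('TCP-based angle',np.degrees(np.arctan2(w,-u))-18.92,'r',np.hypot(u,w), o['wrist_force'].round(1),o['finger_gap'].round(1),o['eef_pos'].round(1),o['t'])
                                                                                                                                       ^^^^^^^^^^^^^^^^^^^^^
AttributeError: 'float' object has no attribute 'round'
```

```bash
sed -i "s/o\['finger_gap'\].round(1)/o['finger_gap']/" h.py; python3 -c "
from h import *
lidang()"
```

```text
TCP-based angle 11.292561313115076 r 148.73535328088025 [-6.1 -3.6 -0.9] 11.12538499112788 [508.8  13.2 214.8] 24.825
wrist 33029 lid angle pct [14.6 15.6 16.5 17.7 19.5]
scene 1030 lid angle pct [13.4 14.8 15.9 17.1 19.8]
```

The lid is following (TCP-based 11.3°, visually ≈11.5° after the plate's thickness). Continuing along the arc.

Request:
step_arm:
  rows: [1, 0, 4, -6.5, 0, 1, 0, 4.4, -6.3, 0, 1, 0, 4.8, -6.1, 0, 1, 0, 5.1, -5.8, 0, 1, 0, 5.4, -5.5, 0, 1, 0, 5.7, -5.2, 0, 1, 0, 6, -4.9, 0, 1, 0, 6.2, -4.6, 0, 1, 0, 0, 0, 0]

```text
t: 26.05
eef_pos: [548.8, 17.6, 262.2]
eef_rot: [-0.003, 0.667, 0.745, -0.004]
wrist_force: [-14.5, -3.4, 13.4]
finger_gap: 10.8
grip_force: 25.2
```

```bash
python3 -c "
from h import *
lidang()"
```

```text
TCP-based angle 35.23733833887372 r 150.79690029369263 [-14.5  -3.4  13.4] 10.841963656446417 [548.8  17.6 262.2] 26.05
wrist 26164 lid angle pct [37.7 38.4 39.7 40.8 42.6]
scene 1396 lid angle pct [36.6 38.3 39.5 40.9 43.4]
```

Request:
step_arm:
  rows: [1, 0, 3.1, -5.2, 0, 1, 0, 6.8, -4.1, 0, 1, 0, 6.9, -3.8, 0, 1, 0, 7.1, -3.4, 0, 1, 0, 0, 0, 0]

```text
t: 26.78
eef_pos: [576.1, 20.6, 279.1]
eef_rot: [-0.001, 0.667, 0.745, -0.001]
wrist_force: [-7.3, -1.3, 9.8]
finger_gap: 11.0
grip_force: 25.6
```

```bash
python3 -c "
from h import *
s,s2=lidang(); cv2.imwrite('pics/s7.png',cv2.resize(cv2.cvtColor(s2['img'][100:260,240:400],cv2.COLOR_RGB2BGR),None,fx=3.5,fy=3.5))"
```

```text
TCP-based angle 47.46086176610089 r 151.86367191355382 [-7.3 -1.3  9.8] 10.974979000512326 [576.1  20.6 279.1] 26.775
wrist 23272 lid angle pct [49.6 50.5 51.7 52.8 54.8]
scene 1463 lid angle pct [48.9 50.5 51.8 53.3 55.7]
```

Request:
step_arm:
  rows: [1, 0, 7.2, -3.8, 0, 1, 0, 7.3, -3.4, 0, 1, 0, 7.4, -2.8, 0, 1, 0, 7, -2, 0, 1, 0, 3.5, -0.7, 0, 1, 0, 0, 0, 0, 1, 0, 0, 0, 0]

```text
t: 27.75
eef_pos: [610.0, 24.4, 291.0]
eef_rot: [0.001, 0.667, 0.745, 0.001]
wrist_force: [-3.9, -0.5, 6.1]
finger_gap: 11.0
grip_force: 25.5
```

```bash
python3 -c "
from h import *
s,s2=lidang(); cv2.imwrite('pics/s8.png',cv2.resize(cv2.cvtColor(s2['img'][80:300,190:490],cv2.COLOR_RGB2BGR),None,fx=2.6,fy=2.6))
t=snap('top'); W=cloud(t)
for n in ('pan','pan_lid','spanner','brush','tape_measure'): print(n,[(d['pixel'],round(d['confidence'],2),W[int(d['pixel'][1]),int(d['pixel'][0])].round()) for d in arm.find_in(n,'top')[:3]])"
```

```text
TCP-based angle 61.06133630222597 r 153.31919744114788 [-3.9 -0.5  6.1] 10.95482082887734 [610.   24.4 291. ] 27.75
wrist 19868 lid angle pct [62.6 64.2 65.3 66.4 68.3]
scene 1396 lid angle pct [62.9 64.5 65.8 67.3 69.9]
pan [([422.3, 207.0], 0.58, array([ 588., -324.,   24.]))]
pan_lid [([244.9, 207.0], 0.96, array([608., 341.,  41.])), ([474.2, 237.3], 0.93, array([ 466., -496.,   48.])), ([394.9, 262.8], 0.86, array([ 387., -197.,   59.]))]
spanner [([351.0, 259.2], 0.48, array([406., -49.,   6.]))]
brush [([232.8, 247.6], 0.59, array([464., 387.,  21.]))]
tape_measure [([432.7, 251.5], 0.62, array([ 421., -337.,   57.]))]
```

View pics/s8.png

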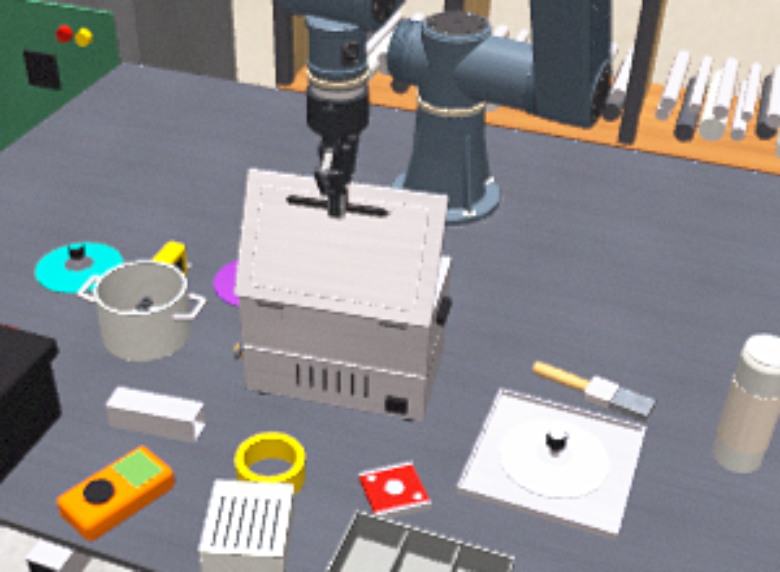

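The picture shows the cleaner lid held at about 60° by its bar (337,205), the pan open in place, and the lid flat in the tray (555,455). Nothing else has been disturbed. Handing in.

```bash
python3 -c "
from plant import arm
print(arm.close_job())"
```

```text
the job is handed in; nothing more can be done
None
```

The job is handed in: the pan lid lies flat and knob up in the drip tray, and the gripper is holding the cleaner's lid open at about 60°, with the pan and everything else where it stood.

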